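# Lock the yellow yard-outlet cap

### The job

The yard is about to be hosed down, and the yellow cap on its power outlet is sitting on but not locked. Push the yellow cap down against its spring, then give it a quarter-turn clockwise (seen from above) so that it locks, and let go. Leave the blue cap alone; it is still wanted unlocked.

Things in the scene. Friction and masses are not known exactly. Their poses are not given: they have to be found in the camera images.
- yellow_grip (a point): Grip of the yellow cap: upright bar 56 long, 16 thick, 38 mm high on a round drum 68 mm across, on a fixed grey outlet with black hooks (116 mm across, 57 mm high). Unlocked, the drum's top is 74 and the bar's top 112 mm above the desk. Point: on the vertical turning axis, 24 mm above the drum's top, 14 below the bar's top. x along the bar, y across it, z up; it moves with the cap.
- yellow_press (a joint): How far the yellow cap is pushed down, m: 0 up, 0.014 at the bottom stop. A spring pushes back with 3 N at the top to 10 N at the bottom. It must be down by more than 0.0095 before it can turn, and be kept down while turning; aim for 0.012. Locked and let go, it rests at about 0.006.
- yellow_turn (a joint): Turn of the yellow cap, rad, growing clockwise seen from above: 0 to 0.1 unlocked, stop at 1.62. Its two side lugs meet the hooks at about 0.11 while the cap is up. Turned by 1.25 or more and let go, it springs up 3 mm into a notch and is locked; 1.45 is a good aim.
- blue_grip (a point): The same point on the blue cap, alike in all but colour, on an outlet of its own: leave it as it is.
Things that resemble listed ones, but are neither listed nor needed, are in the scene too. Leave any green look-alike of the part that bears yellow_grip alone.

How it is judged:
On the way, in this order (a step that is already met when the one before it is completed fails the run):
1. the yellow cap is pushed down, not yet turned (value of joint yellow_press above 0.0085 m and value of joint yellow_turn below 0.35 rad), for 0.05 s.
2. the yellow cap is turned a quarter-turn clockwise (value of joint yellow_turn above 1.18 rad), for 0.1 s.
At the end, for the whole second after the job is handed in: The yellow cap is turned by more than 1.15 rad and has sprung up into its locking notch (held 4 to 7.8 mm down by itself), and the blue cap's grip point is within 6 mm of where it was (value of joint yellow_turn above 1.15 rad and value of joint yellow_press between 0.004 and 0.0078 m and distance of blue_grip from where it was at the start of the episode below 0.006 m); the robot touches nothing.
It fails at once if the blue cap is pushed or turned (distance of blue_grip from where it was at the start of the episode above 0.006 m).
It also fails if it takes over 32 s, if anything falls off the work surface, if the arm or the gripper's body presses on something with over 40 N, if the wrist force passes 120 N, or if a joint passes its speed limit or range.

### The arm

A 6-joint arm with a two-finger parallel gripper is mounted at the origin on the work surface. World frame = base frame: x ahead of the robot, y to its left, z up, the work surface at z = 0. Lengths are in m, angles in rad, forces in N, time in s.
With the tool pointing down it reaches from about 0.225 to 0.875 m from the base axis. Payload 3.4 kg.
Tool frame: the origin (TCP) lies midway between the tips of the shut fingers; the grasp point (between the pads) lies ctrl.tcp_to_grasp behind it (ctrl.tcp_to_grasp is the distance from the TCP to the grasp point, in m); z points along the fingers, y is the line along which they close (so a half turn about z gives the same grasp; the last joint's range is limited). The gripper opens to 85 mm and grips with 20 to 120 N. Pads are 22 mm wide; open, the fingers measure 114 mm over their backs; the gripper's body (76 mm by 85 mm) begins 54 mm behind the grasp point. The pads swing forward as they close: fully open they stand 13 mm farther back than shut.
Start: joints at [1.088, 0.276, 1.505, -0, 1.361, -0.121], TCP at [0.204, 0.538, 0.231] pointing down, gripper open.
Joint ranges: [-2.89, 2.89], [-0.75, 2.08], [0.22, 2.7], [-1.18, 4.32], [0.11, 2.71], [-2.7, 2.7]. Speed limits (rad/s): [2.57, 2.57, 3.14, 3.14, 3.14, 3.14].

### API

Orientations are given as a unit quaternion [w, x, y, z].
In Python, from bench import ctrl, imaging gives the robot as it stands. The module is installed in compiled form; this text tells all that it offers.
- The arm moves only by the shell command python3 -m jog 'ROWS' [FORCE]. ROWS is JSON, a list of rows, each a list of 7 numbers: the turn, a rotation vector about the tool's x, y, z in degrees, then the shift along the tool's x, y, z in mm, then the closure in counts, from 0 (fully open) to 255 (shut). A call has 1 to 20 rows; each row is the pose to reach, as a shift and turn from the pose commanded when the call began, along the tool's axes at that moment; what a row does not reach only later rows make up. A row lasts 1/12 s, in which the tool goes at most 41.7 mm and 7.16 degrees, less where a joint would pass 70% of its speed; a pose out of reach is approached as far as the arm can. A call with a gripper value outside its range is refused whole. The fingers move at their own pace and stop on an object; FORCE is the grip in N (left out, the last holds). Time passes only in rows, so rows that repeat a pose let the fingers close. It gives the time, the measured TCP pose, the force, the opening and the grip force at its end, in the units of the state.
- ctrl.get_state(): the state, without advancing time (a new reading comes with each control period).
- imaging.get_image(name): name is "side" or "top" or "wrist"; returns (picture, depth): 420x560x3 uint8, red, green, blue; 420x560 float32, m along the optical axis (not along the pixel's ray), 0 where there is no reading.
- imaging.get_calibration(name): a dict with "intrinsics" (3x3 intrinsics, pixels), "cam_to_world" (4x4, takes a point from camera to world coordinates). Camera axes: x right, y up, looking along -z (the intrinsics and any distortion apply to the point x, -y, -z); pixel columns grow to the right and rows downward; lengths in m; the calibration is good to about 2 mm. A picture is of the moment at which its call begins: read the wrist's pose just before it. get_calibration takes no time and is no camera call; for the wrist camera it gives the pose at the moment of the call.
- ctrl.hand_in(): hands the job in; it is judged then, once.
Trained networks look in the newest picture that a camera, given by its name, has taken for a name from the list of things; names that differ only in an ending like _2 or _b are one class to them, and where a whole thing is asked for, a point or a joint stands for the part that bears it (a point fixed in the world has none). Each returns a list of dicts, best first, with "score" (0 to 1); they miss things now and then, are a little off and sometimes report something else, mostly with a low value. They report only what shows in the picture. A call takes as long as a camera call. They do not tell look-alikes from the thing itself.
- imaging.search_frame(camera, name): "position" ([x, y, z] in m, in world coordinates, good to about 4 mm: the middle of the surface that is visible of it).
- imaging.masks_of(camera, name): "pixels" (420x560 bool, what is visible of it).
The state is a dict: "clock": time; "joint_positions": joint angles; "joint_velocities": joint speeds; "joint_torque": joint torques, N m; "position": TCP position; "ee_rot": TCP orientation; "force": force on the tool from outside, world axes, zero at the start; "torque": the same for the moment, N m; "width": opening from 0.0 (shut) to 1.0 (fully open); "grip_force": force on a finger pad.
Only numpy, scipy, OpenCV 4.12 (cv2) and the standard library are available. Lean on these libraries where they do the work, as an engineer would, in place of code of your own. Each camera call takes 0.05 s, during which the arm holds its last target. There are 200 camera calls.

## Working session

There is one attempt and no reset: what is moved stays moved. The work goes in short steps, Python scripts to look and compute and a shell command to move; the robot and the scene stay as the last step left them, time stands still between calls to the robot, and variables do not carry over. Pictures are saved under pics/ and viewed, at most 10 in all, crops included, and the job is handed in when it is done.

```bash
mkdir -p pics; cat > h.py <<'E'
import numpy as np, cv2
from bench import ctrl, imaging
def cloud(name, d):
    c=imaging.get_calibration(name); K=np.array(c["intrinsics"]); T=np.array(c["cam_to_world"])
    v,u=np.mgrid[:420,:560]; x=(u-K[0,2])/K[0,0]*d; y=(v-K[1,2])/K[1,1]*d
    P=np.stack([x,-y,-d,np.ones_like(d)],-1)@T.T
    return P[...,:3]
E
python3 - <<'E'
from h import *
s=ctrl.get_state(); print(s["clock"],s["position"],s["ee_rot"],ctrl.tcp_to_grasp)
ims=[]
for n in ["top","side"]:
    im,d=imaging.get_image(n); ims.append(im); P=cloud(n,d); np.savez(f"{n}.npz",im=im,P=P,d=d)
    for r in imaging.search_frame(n,"yellow_grip"): print(n,r)
    hsv=cv2.cvtColor(im,cv2.COLOR_RGB2HSV)
    for col,(a,b) in dict(y=(20,35),b=(95,125),g=(45,85)).items():
        m=((hsv[...,0]>=a)&(hsv[...,0]<=b)&(hsv[...,1]>100)&(hsv[...,2]>60)).astype(np.uint8)
        k,l,st,ce=cv2.connectedComponentsWithStats(m)
        for i in range(1,k):
            if st[i,4]>80:
                q=P[(l==i)&(d>0)]; print(n,col,ce[i].round(),st[i,4],np.median(q,0).round(3),q[:,2].max().round(3))
    cv2.imwrite(f"pics/{n}.png",im[...,::-1])
E
```

```text
0.0 [0.20325827 0.53729594 0.23041779] [-2.91174303e-04  1.79902391e-01  9.83684014e-01 -8.96992744e-04] 0.0187
top {'position': [0.5335, -0.1778, 0.0734], 'score': 0.95}
top {'position': [0.3712, -0.0587, 0.0741], 'score': 0.89}
top y [375. 197.] 1249 [ 0.538 -0.178  0.073] 0.114
top b [197. 173.] 684 [0.595 0.128 0.074] 0.115
top g [306. 295.] 1871 [ 0.38  -0.049  0.057] 0.115
side {'position': [0.3649, -0.0776, 0.0749], 'score': 0.67}
side {'position': [0.5287, -0.1966, 0.0762], 'score': 0.57}
side y [389. 257.] 2292 [ 0.53  -0.193  0.074] 0.113
side b [283. 140.] 126 [0.597 0.124 0.111] 0.113
side b [283. 164.] 474 [0.582 0.111 0.071] 0.084
side g [238. 241.] 295 [ 0.373 -0.065  0.112] 0.114
side g [236. 282.] 1935 [ 0.35  -0.078  0.057] 0.099
side g [239. 322.] 110 [ 0.339 -0.106  0.009] 0.012
```

View pics/top.png

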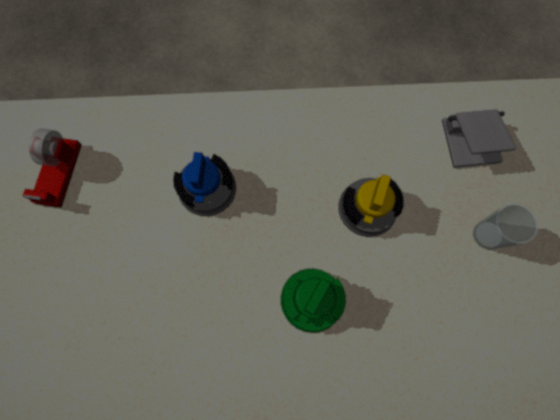

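```bash
python3 - <<'E'
from h import *
for n in ["top","side"]:
    z=np.load(n+".npz"); P=z["P"]; 
    near=(np.hypot(P[...,0]-.535,P[...,1]+.182)<.07)
    m=near&(P[...,2]>.1)&(P[...,2]<.13); q=P[m]
    (c,wh,a)=cv2.minAreaRect((q[:,:2]*1000).astype(np.float32))
    xy=q[:,:2]-q[:,:2].mean(0); w,V=np.linalg.eigh(xy.T@xy)
    t=near&(P[...,2]>.109); 
    print(n,m.sum(),q.mean(0),c,wh,a,np.degrees(np.arctan2(V[1,1],V[0,1])),P[t].mean(0),np.ptp(P[t],0))
    m2=near&(P[...,2]>.065)&(P[...,2]<.08); (c,r)=cv2.minEnclosingCircle((P[m2][:,:2]*1000).astype(np.float32)); print(c,r)
im=np.load("top.npz")["im"]; 
cv2.imwrite("pics/crop.png",cv2.resize(im[140:255,315:435,::-1],None,fx=5,fy=5))
E
```

```text
top 334 [ 0.54035922 -0.18396072  0.1101034 ] (541.8434448242188, -185.30453491210938) (16.435516357421875, 56.19084167480469) 67.5672378540039 157.6098373426951 [ 0.54161202 -0.18491809  0.11096555] [0.05522512 0.03358816 0.00548339]
(541.5726318359375, -185.06272888183594) 33.98492431640625
side 566 [ 0.54006955 -0.18812061  0.10904865] (542.9937133789062, -186.21136474609375) (17.43858528137207, 55.88722229003906) 67.501220703125 156.63088377595838 [ 0.54189759 -0.18680771  0.1115213 ] [0.05620458 0.03432915 0.00409636]
(542.6757202148438, -187.10906982421875) 33.890968322753906
```

View pics/side.png

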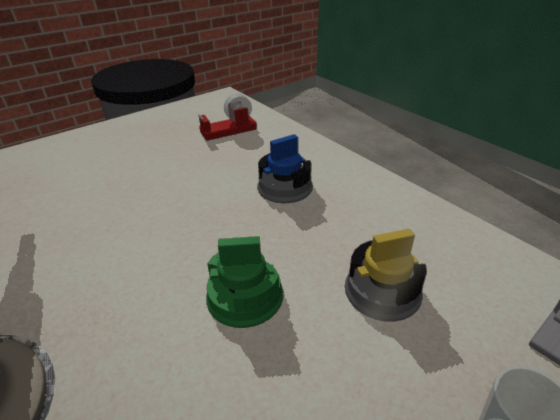

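Top view: the candidates are yellow at (375,197), blue at (197,173) and the green look-alike at (315,298). I choose yellow: it sits on a grey outlet with black hooks. The two cameras agree on a bar centre of about (0.542, -0.186), top at 0.112, size 56x16, axis at -22.5°, which matches the description. The side view shows yellow at (390,257), with nothing standing around it.

```bash
python3 -m jog '[[0,0,1.8,-573,-557,30,0],[0,0,1.8,-573,-557,30,0],[0,0,1.8,-573,-557,30,0],[0,0,1.8,-573,-557,30,0],[0,0,1.8,-573,-557,30,0],[0,0,1.8,-573,-557,30,0],[0,0,1.8,-573,-557,30,0],[0,0,1.8,-573,-557,30,0],[0,0,1.8,-573,-557,30,0],[0,0,1.8,-573,-557,30,0],[0,0,1.8,-573,-557,30,0],[0,0,1.8,-573,-557,30,0],[0,0,1.8,-573,-557,30,0],[0,0,1.8,-573,-557,30,0],[0,0,1.8,-573,-557,30,0],[0,0,1.8,-573,-557,30,0],[0,0,1.8,-573,-557,30,0],[0,0,1.8,-573,-557,30,0],[0,0,1.8,-573,-557,30,0],[0,0,1.8,-573,-557,30,0]]' 60
cat > look.py <<'E'
from h import *
import sys
from scipy.spatial.transform import Rotation as R
s=ctrl.get_state(); im,d=imaging.get_image("wrist"); P=cloud("wrist",d)
cv2.imwrite(f"pics/{sys.argv[1]}.png",im[...,::-1])
hsv=cv2.cvtColor(im,cv2.COLOR_RGB2HSV)
ye=(hsv[...,0]>=18)&(hsv[...,0]<=36)&(hsv[...,1]>100)&(d>0)
q=P[ye]; print("yellow n",len(q),"zmax",np.percentile(q[:,2],99) if len(q) else 0)
m=ye&(P[...,2]>.1)&(P[...,2]<.125)
if m.sum()>50:
    print(cv2.minAreaRect((P[m][:,:2]*1000).astype(np.float32)))
M=R.from_quat(np.roll(s["ee_rot"],-1)).as_matrix()
print(s["clock"],s["position"],"x",np.degrees(np.arctan2(M[1,0],M[0,0])),"z",M[:,2],"j",np.round(s["joint_positions"],3),s["force"])
E
python3 look.py w1
```

```text
clock: 1.87
position: [0.5451, -0.1925, 0.2005]
ee_rot: [0.002, 0.197, 0.98, -0.002]
force: [0.7, 0.4, 0.1]
width: 0.999
grip_force: 0.0
yellow n 7387 zmax 0.292297677360351
((542.0136108398438, -183.60501098632812), (15.69163990020752, 55.23134994506836), 68.02642822265625)
1.8667 [ 0.54509437 -0.19252584  0.20045576] x 157.2417585311221 z [ 0.00230247 -0.00413163 -0.99998881] j [-0.458  0.297  1.552 -0.003  1.288 -1.631] [0.7418538  0.42592147 0.05699902]
```

```bash
python3 look.py w2
```

```text
yellow n 7297 zmax 0.29264920708003966
((541.4139404296875, -182.09780883789062), (15.507512092590332, 55.21767807006836), 67.26151275634766)
1.9167 [ 0.54424468 -0.19089015  0.2002269 ] x 157.23518386756945 z [ 7.40548387e-04 -2.08368405e-03 -9.99997555e-01] j [-0.457  0.297  1.554 -0.002  1.29  -1.63 ] [ 0.75401665 -0.4328764   0.43861563]
```

View pics/w2.png

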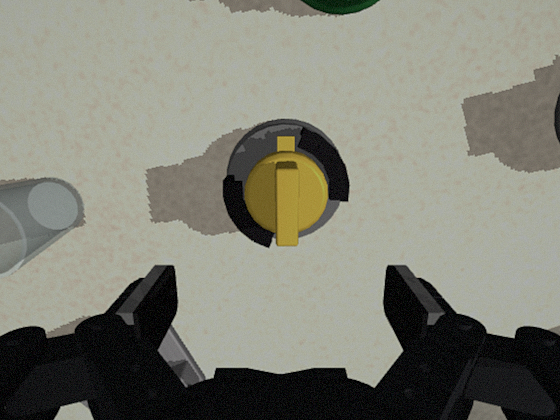

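The wrist view shows the yellow bar at (287,205), upright between the fingers at about 165 and 395. I'll let the arm settle and measure again.

```bash
python3 -m jog '[[0,0,0,0,0,20,0],[0,0,0,0,0,40,0],[0,0,0,0,0,40,0],[0,0,0,0,0,40,0],[0,0,0,0,0,40,0]]'; python3 look.py w3; python3 look.py w4
```

```text
clock: 2.38
position: [0.5424, -0.1849, 0.1623]
ee_rot: [0.0, 0.195, 0.981, 0.0]
force: [-0.1, -0.2, 0.0]
width: 1.0
grip_force: 0.0
yellow n 9258 zmax 0.2544323288926648
((543.6825561523438, -185.88746643066406), (15.98253059387207, 56.10745620727539), 67.79150390625)
2.3833 [ 0.54240785 -0.18492907  0.16233841] x 157.53972518886349 z [ 9.65448974e-04 -6.38676146e-05 -9.99999532e-01] j [-0.45   0.319  1.62   0.     1.202 -1.629] [-0.13467706 -0.21941901  0.04325437]
yellow n 9279 zmax 0.2533950009414551
((542.9649047851562, -185.50059509277344), (15.74013900756836, 55.029212951660156), 67.1561508178711)
2.4333 [ 0.5427971  -0.18530609  0.16272458] x 157.52789442821899 z [ 1.96845844e-03 -6.14298198e-04 -9.99997874e-01] j [-0.45   0.319  1.619  0.     1.201 -1.629] [ 0.78075954 -0.36047469 -0.06650897]
```

```bash
python3 -m jog '[[0,0,0,0,0,25,0],[0,0,0,0,0,50,0],[0,0,0,0,0,72,0],[0,0,0,0,0,82,0],[0,0,0,0,0,82,0],[0,0,0,0,0,82,0],[0,0,0,0,0,82,255],[0,0,0,0,0,82,255],[0,0,0,0,0,82,255],[0,0,0,0,0,82,255],[0,0,0,0,0,82,255],[0,0,0,0,0,82,255],[0,0,0,0,0,82,255],[0,0,0,0,0,82,255],[0,0,0,0,0,82,255],[0,0,0,0,0,82,255]]' 80; python3 look.py w5
```

```text
clock: 3.82
position: [0.5426, -0.1857, 0.0794]
ee_rot: [0.0, 0.195, 0.981, 0.0]
force: [1.1, 1.2, 0.2]
width: 0.176
grip_force: 79.7
yellow n 15392 zmax 0.16341863950637145
((542.7183837890625, -185.47586059570312), (44.622833251953125, 51.64849853515625), 29.348770141601562)
3.8167 [ 0.54258095 -0.18573663  0.07940854] x 157.45984575466844 z [ 6.38517980e-04  3.99936329e-04 -9.99999716e-01] j [-4.520e-01  3.970e-01  1.730e+00  1.000e-03  1.014e+00 -1.629e+00] [1.05209775 1.15554904 0.15762867]
```

Gripped, with the opening about 15 mm. Next I press.

```bash
python3 -m jog '[[0,0,0,0,0,3,255],[0,0,0,0,0,6,255],[0,0,0,0,0,9,255],[0,0,0,0,0,12,255],[0,0,0,0,0,12,255],[0,0,0,0,0,12,255],[0,0,0,0,0,12,255],[0,0,0,0,0,12,255]]'
```

```text
clock: 4.53
position: [0.5426, -0.1858, 0.0676]
ee_rot: [0.0, 0.195, 0.981, 0.0]
force: [0.6, 2.6, 6.2]
width: 0.173
grip_force: 80.3
```

```bash
python3 - <<'E'
from h import *
F=[]
for n in ["side","top","side","top"]:
    im,d=imaging.get_image(n); P=cloud(n,d); s=ctrl.get_state(); F.append(s["force"])
    P0=np.load(n+".npz")["P"]; im0=np.load(n+".npz")["im"]
    def z(im,P):
        h=cv2.cvtColor(im,cv2.COLOR_RGB2HSV); m=(h[...,0]>=18)&(h[...,0]<=36)&(h[...,1]>100)
        r=np.hypot(P[...,0]-.5425,P[...,1]+.186)<.033
        t=P[m&r][:,2]; return np.percentile(t,97).round(4),np.median(t[(t>.05)&(t<.085)]).round(4),m.sum()
    print(n,z(im0,P0),z(im,P))
print(np.array(F).round(2),s["position"])
cv2.imwrite("pics/side2.png",cv2.resize(imaging.get_image("side")[0][170:330,300:480,::-1],None,fx=3.5,fy=3.5))
E
```

```text
side (np.float64(0.1123), np.float64(0.0733), np.int64(2334)) (np.float64(0.0998), np.float64(0.0612), np.int64(1656))
top (np.float64(0.1121), np.float64(0.0727), np.int64(1447)) (np.float64(0.0993), np.float64(0.0608), np.int64(1095))
side (np.float64(0.1123), np.float64(0.0733), np.int64(2334)) (np.float64(0.0999), np.float64(0.0612), np.int64(1658))
top (np.float64(0.1121), np.float64(0.0727), np.int64(1447)) (np.float64(0.1062), np.float64(0.0607), np.int64(1074))
[[ 0.02  3.83  5.15]
 [-0.3   3.18  6.08]
 [ 0.06  3.57  4.43]
 [ 1.09  2.76  5.31]] [ 0.54259114 -0.18577847  0.06757982]
```

View pics/side2.png

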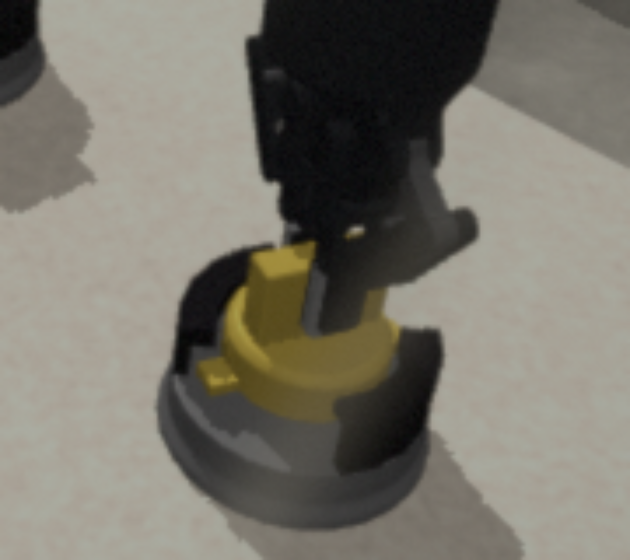

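The crop shows the drum down with its lug at (215,378), and both cameras measure about 12 mm of press. Now I turn it part way and check.

```bash
python3 -m jog '[[0,0,5,0,0,0,255],[0,0,10,0,0,0,255],[0,0,15,0,0,0,255],[0,0,20,0,0,0,255],[0,0,25,0,0,0,255],[0,0,30,0,0,0,255],[0,0,35,0,0,0,255],[0,0,40,0,0,0,255],[0,0,40,0,0,0,255]]'; python3 -c "
from h import *; s=ctrl.get_state(); print(s['torque'],s['joint_positions'])"
```

```text
clock: 5.53
position: [0.5424, -0.1858, 0.0676]
ee_rot: [0.0, 0.52, 0.854, 0.0]
force: [-0.7, 2.5, 6.6]
width: 0.176
grip_force: 80.4
[ 0.48731277  0.03104577 -0.05692193] [-4.51624278e-01  4.09678913e-01  1.74432628e+00  4.39299046e-04
  9.87325025e-01 -9.28221857e-01]
```

Low torque and a steady press, so I finish the turn.

```bash
python3 -m jog '[[0,0,5,0,0,0,255],[0,0,10,0,0,0,255],[0,0,15,0,0,0,255],[0,0,20,0,0,0,255],[0,0,25,0,0,0,255],[0,0,30,0,0,0,255],[0,0,35,0,0,0,255],[0,0,40,0,0,0,255],[0,0,43,0,0,0,255],[0,0,43,0,0,0,255],[0,0,43,0,0,0,255],[0,0,43,0,0,0,255]]'; python3 - <<'E'
from h import *
s=ctrl.get_state(); print(s['torque'],s['joint_positions'])
im,d=imaging.get_image("side")
cv2.imwrite("pics/side3.png",cv2.resize(im[170:330,300:480,::-1],None,fx=3.5,fy=3.5))
E
```

```text
clock: 6.53
position: [0.5423, -0.1858, 0.0676]
ee_rot: [-0.0, 0.796, 0.605, 0.0]
force: [0.0, 3.6, 5.2]
width: 0.173
grip_force: 80.4
[ 0.47853401  0.06678571 -0.03806596] [-4.51675726e-01  4.09617589e-01  1.74439628e+00  5.39265973e-04
  9.87691906e-01 -1.80595226e-01]
```

View pics/side3.png

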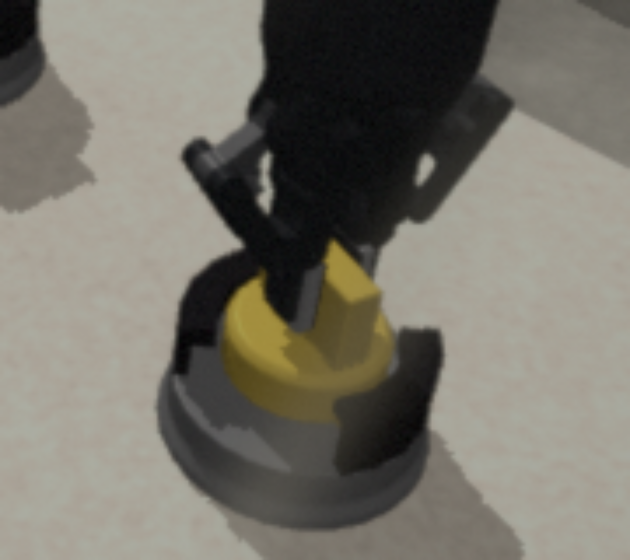

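The bar now points towards the camera at (355,310) and the lug is under the hook. Now release and lift.

```bash
python3 -m jog '[[0,0,0,0,0,0,0],[0,0,0,0,0,0,0],[0,0,0,0,0,0,0],[0,0,0,0,0,0,0],[0,0,0,0,0,0,0],[0,0,0,0,0,0,0],[0,0,0,0,0,0,0],[0,0,0,0,0,0,0],[0,0,0,0,0,0,0],[0,0,0,0,0,-20,0],[0,0,0,0,0,-50,0],[0,0,0,0,0,-85,0],[0,0,0,0,0,-120,0],[0,0,0,0,0,-120,0],[0,0,0,0,0,-120,0],[0,0,0,0,0,-120,0]]'; python3 - <<'E'
from h import *
for n in ["side","top"]:
    im,d=imaging.get_image(n); P=cloud(n,d)
    h=cv2.cvtColor(im,cv2.COLOR_RGB2HSV); m=(h[...,0]>=18)&(h[...,0]<=36)&(h[...,1]>100)
    m&=np.hypot(P[...,0]-.5425,P[...,1]+.186)<.05
    t=P[m][:,2]; b=P[m&(P[...,2]>.096)][:,:2]
    print(n,np.percentile(t,97),np.median(t[(t>.05)&(t<.085)]),cv2.minAreaRect((b*1000).astype(np.float32)) if len(b)>20 else len(b))
E
python3 look.py w6
```

```text
clock: 7.92
position: [0.5418, -0.1857, 0.187]
ee_rot: [-0.0, 0.796, 0.605, -0.0]
force: [0.1, 0.1, -0.4]
width: 0.997
grip_force: 0.0
side 0.10637989169073506 0.06729373416013718 ((559.75244140625, -191.68270874023438), (55.16279983520508, 51.692989349365234), 73.84555053710938)
top 0.10619812678139114 0.06630520016581981 ((542.36328125, -164.13917541503906), (60.34444046020508, 59.98780059814453), 46.69253921508789)
yellow n 6731 zmax 0.2693587123055475
((543.41162109375, -185.87213134765625), (55.759517669677734, 15.907608985900879), 75.03502655029297)
8.0167 [ 0.54124702 -0.18548433  0.18569647] x 74.468189149577 z [-0.00288773  0.001473   -0.99999475] j [-0.452  0.302  1.583  0.     1.259 -0.181] [-0.22897897 -0.19316638 -1.14542875]
```

The bar is at 75°, so it has turned 82.5° (1.44 rad). Its top is at 106 mm, 6 mm down, which means it is locked. The robot is clear.

```bash
python3 -c "
from bench import ctrl; print(ctrl.hand_in())"
```

```text
the job is handed in; nothing more can be done
None
```

The yellow cap is locked: it turned about 1.44 rad and rests about 6 mm down. The arm is clear, the blue cap was never approached, and the job was handed in about 8 s into the 32 s limit.

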